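Level the recording board with a wedge

ROBOT

A 6-joint arm with a two-finger parallel gripper is mounted at the origin on the work surface. World frame = base frame: x ahead of the robot, y to its left, z up, the work surface at z = 0. Lengths are in m, angles in rad, forces in N, time in s.
With the tool pointing down it reaches from about 0.275 to 1 m from the base axis. Payload 8.4 kg.
Tool frame: the origin (TCP) lies on the centre line of the jaws, within the pads' length; the fingertips stand 17 mm ahead of it and the grasp point (between the pads) lies 2 mm behind it (bot.tcp_to_tips is the z of the fingertips in the tool frame, in m); z points along the fingers, y is the line along which they close (so a half turn about z gives the same grasp; the last joint's range is limited). The gripper opens to 85 mm and grips with 20 to 120 N. Pads are 22 mm wide; open, the fingers measure 114 mm over their backs; the gripper's body (76 mm by 85 mm) begins 54 mm behind the grasp point. The pads swing forward as they close: fully open they stand 13 mm farther back than shut.
Start: joints at [1.225, 0.353, 1.633, -0, 1.155, -0.002], TCP at [0.211, 0.588, 0.248] pointing down, gripper open.
Joint ranges: [-2.63, 2.63], [-0.92, 2.1], [0.06, 2.66], [-1.3, 4.44], [0, 2.69], [-3.02, 3.02]. Speed limits (rad/s): [2.22, 2.22, 2.79, 3.14, 3.14, 3.14].

INTERFACE

Orientations are given as a unit quaternion [x, y, z, w].
In Python, from workcell import bot, hand, kinematics, get_obs, vision, hand_in gives the robot as it stands. The module is installed in compiled form; this text tells all that it offers. Calls block until the motion is done:
- bot.reach(position, orientation): joint-space move of the TCP to a pose.
- bot.servo_line(position, ori=None, velocity=0.15): straight line of the TCP; ori=None keeps the orientation; velocity is the mean speed in m/s.
- bot.goto_joints(angles): joint-space move.
- hand.move_gripper(opening, strength=None): finger opening in m; strength is the grip in N (None keeps the last); returns when the fingers have stopped.
- bot.dwell(seconds).
- kinematics.solve_ik(position, orientation): joint angles nearest the present ones, or None.
- get_obs(): the state.
- vision.read_camera(name): name is "scene" or "top" or "wrist"; returns a dict with "frame" (400x640x3 uint8, red, green, blue), "intrinsics" (3x3 intrinsics, pixels), "view" (4x4, takes a point from world to camera coordinates). Camera axes: x right, y down, z forward; pixel columns grow to the right and rows downward; lengths in m; the calibration is good to about 2 mm. A picture is of the moment at which its call begins. There is no depth.
A pose or a line that the arm cannot do raises bot.IKError and nothing moves.
- hand_in(): hands the job in; it is judged then, once.
The state is a dict: "time_s": time; "joint_pos": joint angles; "joint_vel": joint speeds; "joint_efforts": joint torques, N m; "position": TCP position; "orientation": TCP orientation; "wrist_force": force on the tool from outside, world axes, zero at the start; "ft_torque": the same for the moment, N m; "gripper_width": finger opening in m; "grip_force": force on a finger pad.
Only numpy, scipy, OpenCV 4.12 (cv2) and the standard library are available. Lean on these libraries where they do the work, as an engineer would, in place of code of your own. Each camera call takes 0.05 s, during which the arm holds its last target. There are 200 camera calls.

TASK

The white board with the big pottery sherd is low at the corner with the short foot. Take the orange wedge, slide its thin toe along the table under that foot, and push it in gently until the bubble of the yellow level sits between its two black marks; do not drive the board past level. Then let go, leaving the wedge carrying the foot; keep the robot off the board and stand, and leave the other pieces where they are.

Things in the scene. Friction and masses are not known exactly. Their poses are not given: they have to be found in the camera images.
- stand: Fixed dark steel stand of the hinged board. Origin: on the table under the middle of the board; z up. The hinge runs along its x axis at y = -100, 43 mm high; the low foot is on its +y side, so the wedge goes in along the stand's -y. A rubber stop post, 18 mm wide, stands at x = -70, y = +70 mm, and a steel bar 6 mm high, 14 mm wide, lies along x = -70 mm.
- board: White board 160 x 180 x 14 mm, 1 to 1.5 kg with the sherd and level fixed on it. Origin: mid-thickness, middle of the hinged 160 mm edge; x along the hinge, y to the free edge (y = 190 mm), z up. At the start it rests on its stop, free edge 0.035 rad low; level when z is vertical, its underside then 36 mm above the table (30 mm at the foot at the start). The sherd's top is 60 mm above the origin.
- low_corner (a point): Point on the board's underside (board x = +50, y = +175 mm) whence the ball-ended steel foot, 12 mm thick, hangs 14 to 24 mm down, under a black bolt head on top of the board: its length varies and is not measured. At the start it is 6 to 16 mm clear of the table. On the wedge it presses with about 4 to 9 N; pushing the wedge takes about 5 to 18 N. Axes as board.
- vial (a point): Centre of the green vial window on top of the yellow level (130 x 36 x 18 mm, lying along the board's y, top about 69 mm above the table). Two black cross marks lie 12 mm either side of it; the white bubble, 15 mm long and 20 mm wide, is between them when its centre is within 3.5 mm of this point. Axes as board.
- bubble (a joint): Travel (m) of the bubble along the board's y from where it stands at the start: 0 with the corner fully low (bubble 24.5 mm from the vial centre, towards the hinge), 0.0245 when centred (level), more once the corner is past level; stops at 0.052. It moves about 0.7 mm per mrad of tilt, and so about 1 mm per mm of wedge travel once the foot rides on the wedge.
- wedge: Loose orange wedge 150 x 36 mm, 0.14 kg, flat on the table. Origin: underside, mid-length; x to the thin toe, z up. Heel: block 30 mm high from x = -75 to -25 mm, to grip across its 36 mm width. The top slopes straight from 28 mm high at x = -25 to 3 mm at the toe, x = +75. Level comes with the foot between wedge x = +42 and -4 mm. It does not slip back when released.
- neck: Bystander: loose broken pot neck, terracotta, about 60 mm diameter, 55 mm high; origin under its centre.
- jar: Bystander: loose sample jar, 52 mm diameter, 60 mm high, white cap; origin under its centre.
- bowl: Bystander: loose small terracotta bowl, 64 mm diameter, 35 mm high; origin under its centre.
Mind the look-alikes: they are no part of the job. Of the things that look like the wedge, take the one that is farthest to the robot's right at the start.

How it is judged:
By the outcome, as a careful person would: the job done as asked, in the order asked, and still so for the second after the job is handed in, with the robot touching nothing.
It also fails if it takes over 64 s, if anything falls off the work surface, if the arm or the gripper's body presses on something with over 40 N, if the wrist force passes 120 N, or if a joint passes its speed limit or range.

## Working session

There is one attempt and no reset: what is moved stays moved. The work goes in short steps, each a Python script; the robot and the scene stay as the last script left them, time stands still between calls to the robot, and variables do not carry over. Pictures are saved under pics/ and viewed, at most 10 in all, crops included, and the job is handed in when it is done.

```bash
mkdir -p pics; cat > h.py <<'E'
import numpy as np, cv2
from workcell import bot, hand, kinematics, get_obs, vision, hand_in
def shot(n,f=None):
    d=vision.read_camera(n)
    d['bgr']=cv2.cvtColor(np.asarray(d['frame']),cv2.COLOR_RGB2BGR)
    if f: cv2.imwrite('pics/'+f,d['bgr'])
    return d
def ray(d,px,z):
    K=np.array(d['intrinsics']);V=np.array(d['view']);R=V[:3,:3];c=-R.T@V[:3,3]
    v=R.T@np.linalg.solve(K,[px[0],px[1],1]);return c+v*(z-c[2])/v[2]
def proj(d,p):
    K=np.array(d['intrinsics']);V=np.array(d['view']);q=K@(V[:3,:3]@np.array(p)+V[:3,3]);return q[:2]/q[2]
def pmask(d,z):
    pass
E
python3 - <<'E'
from h import *
for n in('top','scene'):
    d=shot(n,n+'1.png');V=np.array(d['view']);print(n,-V[:3,:3].T@V[:3,3],V[:3,:3].round(2).tolist(),np.array(d['intrinsics'])[0,0])
o=get_obs();print(o['time_s'],o['orientation'],bot.tcp_to_tips)
E
```

```text
top [0.47974855 0.10163732 1.13661147] [[-0.01, -1.0, -0.01], [-0.99, 0.01, -0.1], [0.1, 0.01, -0.99]] 427.1061133314299
scene [ 1.18516505 -0.20913348  0.80928678] [[0.49, 0.87, -0.01], [0.63, -0.37, -0.68], [-0.6, 0.33, -0.73]] 438.75852081622145
0.1 [ 1.71036211e-01  9.85264540e-01 -6.22591572e-04 -1.14536027e-04] 0.017
```

View pics/top1.png

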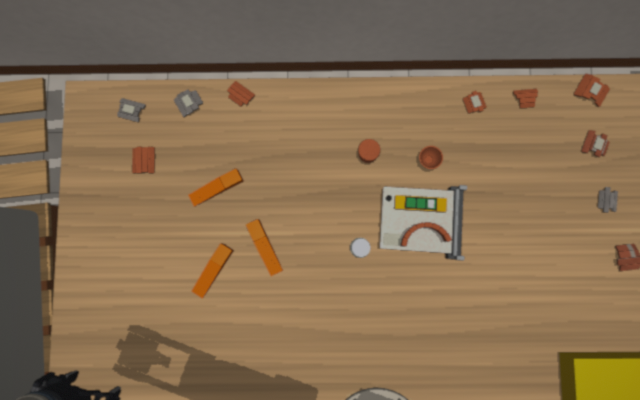

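View pics/scene1.png

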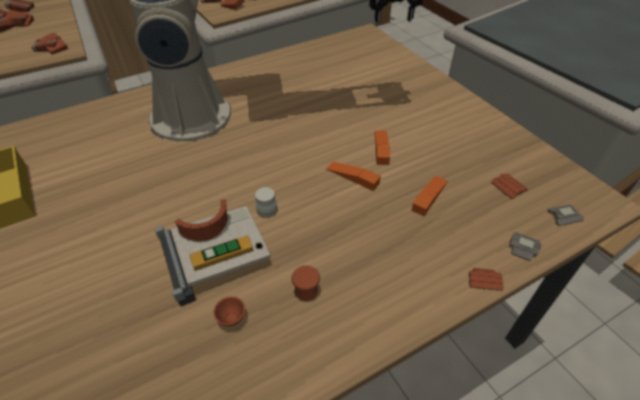

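The wedge farthest right is at px (264,247) in the top view, with its heel probably towards the upper left. In the same view the board is at (418,220), the foot's bolt at (389,198) and the bubble at (431,204). I'll measure these next.

```bash
cat >> h.py <<'E'
def wedges(d):
    hsv=cv2.cvtColor(d['bgr'],cv2.COLOR_BGR2HSV)
    m=cv2.inRange(hsv,(5,190,120),(17,255,255))
    cs,_=cv2.findContours(m,cv2.RETR_EXTERNAL,cv2.CHAIN_APPROX_NONE)
    return [c for c in cs if cv2.contourArea(c)>250]
E
python3 - <<'E'
from h import *
d=shot('top');im=d['bgr']
for c in wedges(d):
    r=cv2.minAreaRect(c);b=cv2.boxPoints(r);print(np.round(r[0],1),np.round(r[1],1),round(r[2],1))
    print(' ground corners',[(ray(d,p,0.015)[:2]*1000).round().tolist() for p in b])
hsv=cv2.cvtColor(im,cv2.COLOR_BGR2HSV)
def big(m,box):
    x0,y0,x1,y1=box;mm=np.zeros_like(m);mm[y0:y1,x0:x1]=m[y0:y1,x0:x1]
    cs,_=cv2.findContours(mm,cv2.RETR_EXTERNAL,cv2.CHAIN_APPROX_NONE);return max(cs,key=cv2.contourArea)
w=big(cv2.inRange(hsv,(0,0,140),(180,70,255)),(372,178,462,262))
r=cv2.minAreaRect(w);b=cv2.boxPoints(r);print('board',r)
print([(ray(d,p,0.047)[:2]*1000).round().tolist() for p in b])
k=big(cv2.inRange(hsv,(0,0,0),(180,255,60)),(383,192,396,205));m=cv2.moments(k);c=(m['m10']/m['m00'],m['m01']/m['m00'])
print('bolt',c,m['m00'],ray(d,c,0.050))
s=big(cv2.inRange(hsv,(0,0,0),(180,255,130)),(445,180,470,265));print('stand',cv2.minAreaRect(s))
st=np.hstack([cv2.resize(im[170:310,185:295],None,fx=3.6,fy=3.6,interpolation=2),cv2.resize(im[170:310,375:485],None,fx=3.6,fy=3.6,interpolation=2)])
cv2.imwrite('pics/c1.png',st)
E
```

```text
[211.3 269.9] [13.5 56.2] 31.6
 ground corners [[372.0, 477.0], [496.0, 402.0], [477.0, 371.0], [354.0, 446.0]]
[263.9 247.1] [56.4 13.5] 64.8
 ground corners [[542.0, 336.0], [557.0, 304.0], [423.0, 240.0], [409.0, 271.0]]
[214.8 186.7] [13.3 55.1] 60.3
 ground corners [[623.0, 491.0], [695.0, 365.0], [664.0, 347.0], [592.0, 473.0]]
board ((416.54827880859375, 219.1793212890625), (70.76004791259766, 63.12617111206055), 3.3664605617523193)
[[476.0, -11.0], [637.0, -24.0], [625.0, -205.0], [464.0, -189.0]]
bolt (388.4222222222222, 197.57777777777775) 7.5 [ 0.60594963 -0.03667069  0.05      ]
stand ((455.5168151855469, 221.95437622070312), (19.114030838012695, 74.45706939697266), 1.7623909711837769)
```

View pics/c1.png

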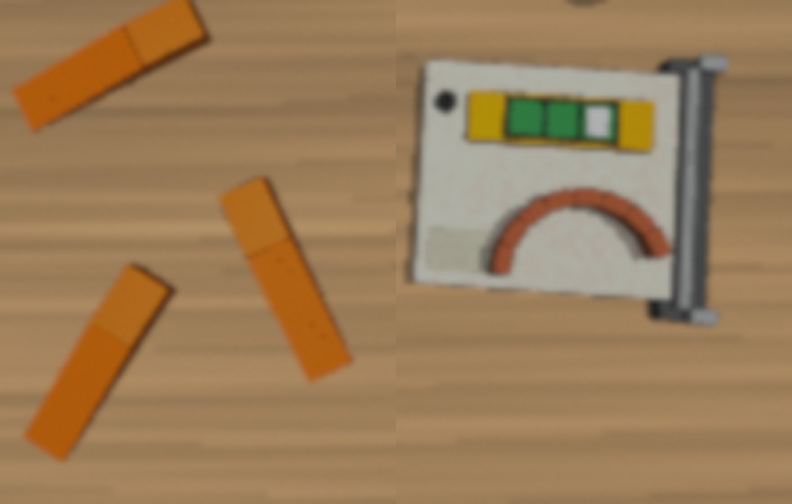

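```bash
cat >> h.py <<'E'
from scipy.spatial.transform import Rotation as Ro
def quat(u,flip=1):
    u=np.array([u[0],u[1],0])/np.hypot(*u[:2])*flip;z=np.array([0,0,-1.])
    return Ro.from_matrix(np.c_[u,np.cross(z,u),z]).as_quat()
t=np.radians(4.0)
yh=np.array([np.sin(t),np.cos(t),0]);xh=np.array([np.cos(t),-np.sin(t),0])
F=np.array([.606,-.037,0]);Z=.022
E
python3 - <<'E'
from h import *
H=np.array([.547,.317]);T=np.array([.4155,.2575]);u=(T-H)/np.linalg.norm(T-H);c=(H+T)/2
print('len',np.linalg.norm(T-H),c,u)
g=np.r_[c-55e-3*u,Z]
P=F+.170*yh+[0,0,Z]
best=None
for f in(1,-1):
    a=kinematics.solve_ik(g+[0,0,.08],quat(u,f));b=kinematics.solve_ik(P,quat(-yh,f))
    print(f,np.round(a,2) if a is not None else a,np.round(b,2) if b is not None else b)
    if a is not None and b is not None:
        s=max(abs(a[5]),abs(b[5]))
        if best is None or s<best[0]: best=(s,f)
f=best[1];print(f)
open('flip','w').write(str(f))
bot.reach(g+[0,0,.09],quat(u,f))
d=shot('wrist','w1.png')
for x,y in((-75,18),(-75,-18),(-25,-18),(-25,18)):
    p=np.r_[c+u*x/1e3+np.array([-u[1],u[0]])*y/1e3,.03 if x<-25 else .028];q=proj(d,p);cv2.circle(d['bgr'],tuple(int(v) for v in q),3,(255,0,0),-1)
cv2.imwrite('pics/w1.png',d['bgr']);print(get_obs()['time_s'])
E
```

```text
len 0.14433468051719245 [0.48125 0.28725] [-0.91107695 -0.41223634]
1 [ 0.53  0.51  1.77 -0.    0.87 -1.47] [ 0.21  0.64  1.76 -0.    0.75 -2.86]
-1 [ 0.53  0.51  1.77 -0.    0.87  1.67] [ 0.21  0.64  1.76 -0.    0.75  0.28]
-1
1.8333
```

View pics/w1.png

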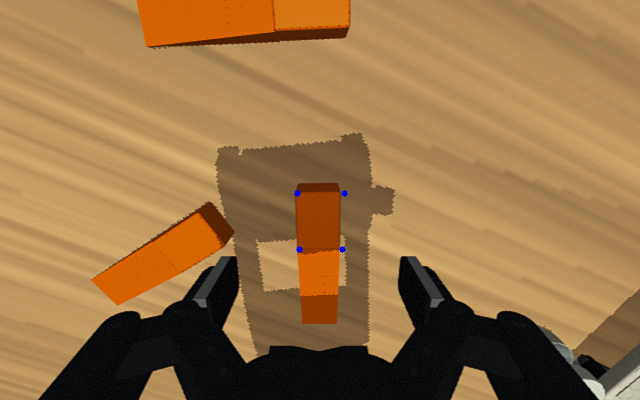

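The wrist view shows the target heel between the open fingers. My predicted heel corners (297–344, rows 193–249) are within about 3 px of its edges, so I'll grasp it and carry it to the lane.

```bash
python3 - <<'E'
from h import *
H=np.array([.547,.317]);T=np.array([.4155,.2575]);u=(T-H)/np.linalg.norm(T-H);c=(H+T)/2
g=np.r_[c-55e-3*u,Z];f=-1
bot.servo_line(g,velocity=.08)
hand.move_gripper(0.02,60)
o=get_obs();print(o['gripper_width'],o['grip_force'],o['wrist_force'],o['position'])
if o['gripper_width']>.03:
    bot.servo_line(g+[0,0,.08],velocity=.1)
    P=F+.170*yh+[0,0,Z]
    bot.reach(P+[0,0,.06],quat(-yh,f))
    bot.servo_line(P+[0,0,.01],velocity=.08)
    bot.servo_line(P+[0,0,.0],velocity=.02)
    o=get_obs();print(o['gripper_width'],o['grip_force'],o['wrist_force'],o['position'],o['time_s'])
    d=shot('top');s=shot('scene')
    cv2.imwrite('pics/p1.png',np.hstack([cv2.resize(d['bgr'][140:280,300:470],None,fx=2.3,fy=2.3),cv2.resize(s['bgr'][150:290,150:320],None,fx=2.3,fy=2.3)]))
E
```

```text
0.03517680602803445 60.75847148895264 [-0.5862328  -0.33096015  5.18379288] [0.53166305 0.3101338  0.02245429]
0.03536228569759844 60.94039499759674 [-2.4514752  -0.36427953  5.88009566] [0.61782396 0.13257823 0.02247076] 7.2583
```

View pics/p1.png

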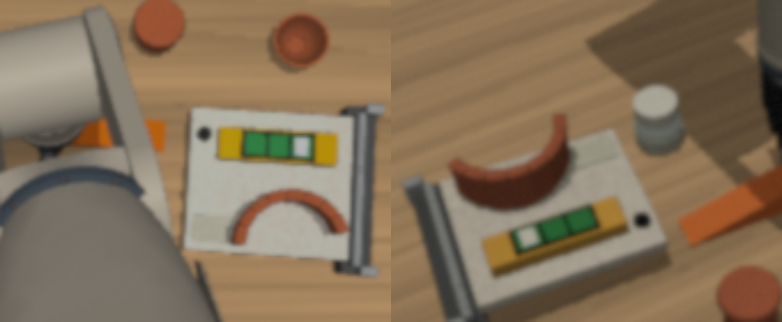

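The wedge is on the table in line with the foot: toe at about px (371,199) in the full top image, bolt at (389,198). Next I'll push it in, using the bubble as feedback.

```bash
cat >> h.py <<'E'
BOX={'top':(378,185,465,258),'scene':(175,215,275,285)}
def bub(n,save=None):
    "bubble centre minus vial centre along board y, mm (minus = towards hinge)"
    d=shot(n,save);x0,y0,x1,y1=BOX[n];k=4
    im=cv2.resize(d['bgr'][y0:y1,x0:x1],None,fx=k,fy=k,interpolation=cv2.INTER_CUBIC)
    hsv=cv2.cvtColor(im,cv2.COLOR_BGR2HSV)
    ym=cv2.inRange(hsv,(19,150,90),(32,255,255))
    nn,l,s,c=cv2.connectedComponentsWithStats(ym);i=np.argsort(-s[1:,4])[:2]+1
    a,b=c[i];mid=(a+b)/2
    gm=cv2.inRange(hsv,(45,100,40),(85,255,255))
    hull=cv2.convexHull(np.argwhere(gm|np.isin(l,i).astype(np.uint8)*255)[:,::-1].astype(np.int32))
    m=np.zeros_like(gm);cv2.fillConvexPoly(m,hull,255);m=cv2.erode(m,np.ones((9,9)))
    wm=cv2.inRange(hsv,(0,0,130),(180,90,255))&m
    nn,l,s,c2=cv2.connectedComponentsWithStats(wm)
    w=c2[np.argmax(s[1:,4])+1]
    P=lambda q:ray(d,((q[0]+.5)/k-.5+x0,(q[1]+.5)/k-.5+y0),.066)
    return round(float((P(w)-P(mid))@yh*1000),2),s[i if False else np.argmax(s[1:,4])+1,4],round(np.linalg.norm(P(a)-P(b))*1000)
E
python3 - <<'E'
from h import *
print(bub('top'),bub('scene'))
P=F+.170*yh+[0,0,Z]
for tr in(46,54,62,70):
    bot.servo_line(P-yh*tr/1e3,velocity=.04);bot.dwell(.2)
    o=get_obs();b=bub('top');b2=bub('scene');print(tr,b,b2,np.round(o['wrist_force'],1),np.round(o['position'],4),round(o['time_s'],1))
    if max(b[0],b2[0])>-21: break
E
```

```text
Traceback (most recent call last):
  File "h.py", line 35, in bub
    a,b=c[i];mid=(a+b)/2
    ^^^
ValueError: not enough values to unpack (expected 2, got 1)
```

```bash
python3 - <<'E'
s=open('h.py').read()
a=s.index("    nn,l,s,c=cv2.conn");b=s.index("    gm=")
s=s[:a]+"""    pts=np.argwhere(cv2.morphologyEx(ym,cv2.MORPH_OPEN,np.ones((9,9))))[:,::-1].astype(np.float32)
    _,_,cc=cv2.kmeans(pts,2,None,(3,50,.01),3,cv2.KMEANS_PP_CENTERS)
    a,b=cc;mid=(a+b)/2
"""+s[b:]
s=s.replace("np.argwhere(gm|np.isin(l,i).astype(np.uint8)*255)","np.argwhere(gm|ym)").replace("s[i if False else np.argmax(s[1:,4])+1,4]","int(s[1:,4].max())")
open('h.py','w').write(s)
E
python3 - <<'E'
from h import *
b=bub('top'),bub('scene');print(b)
if abs(b[0][0]+24.5)<4:
  P=F+.170*yh+[0,0,Z]
  for tr in(46,54,62,70):
    bot.servo_line(P-yh*tr/1e3,velocity=.04);bot.dwell(.2)
    o=get_obs();b=bub('top');b2=bub('scene');print(tr,b,b2,np.round(o['wrist_force'],1),np.round(o['position'],4),round(o['time_s'],1))
    if max(b[0],b2[0])>-20: break
E
```

```text
((-25.89, 922, 103), (-22.35, 732, 82))
46 (-25.99, 935, 103) (-22.27, 722, 82) [-0.   2.8  6.1] [0.6153 0.0864 0.0225] 9.0
54 (-24.83, 933, 101) (-22.65, 728, 82) [-0.3 -1.   7.1] [0.6147 0.0781 0.0225] 9.7
62 (-22.21, 915, 96) (-21.9, 723, 82) [1.1 3.2 5.5] [0.6142 0.0706 0.0224] 10.3
70 (33.46, 875, 17) (-14.43, 689, 83) [1.5 5.3 4.9] [0.6139 0.063  0.0225] 11.0
```

```bash
python3 - <<'E'
from h import *
P=F+.170*yh+[0,0,Z]
tr=70
for i in range(3):
    tr+=(5,5,3)[i]
    bot.servo_line(P-yh*tr/1e3,velocity=.03);bot.dwell(.3)
    o=get_obs();b2=bub('scene','s%d.png'%tr);print(tr,b2,np.round(o['wrist_force'],1),np.round(o['position'],4),round(o['time_s'],1))
    if b2[0]>-2.5: break
im=cv2.imread('pics/s%d.png'%tr);cv2.imwrite('pics/z1.png',cv2.resize(im[195:285,160:300],None,fx=5.5,fy=5.5,interpolation=2))
E
```

```text
75 (-8.92, 708, 83) [2.  7.4 5.1] [0.6136 0.0582 0.0225] 11.7
80 (-3.88, 677, 83) [1.3 5.8 5.2] [0.6131 0.0531 0.0225] 12.3
83 (-0.57, 670, 83) [1.6 5.2 5.6] [0.6129 0.0501 0.0224] 12.9
```

View pics/z1.png

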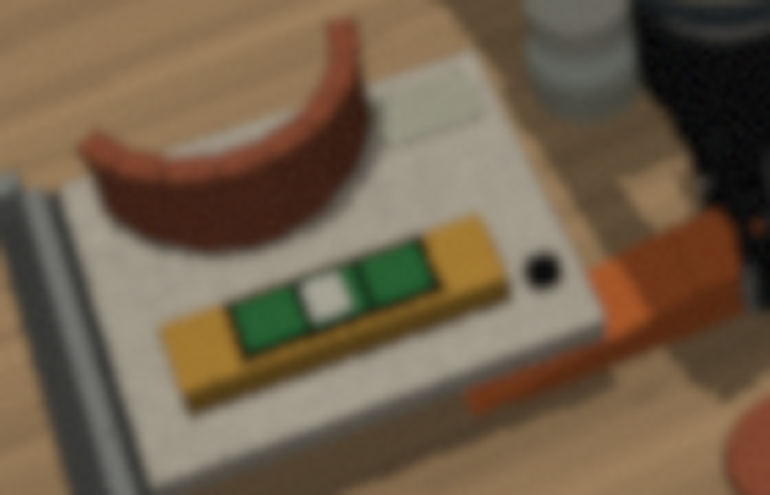

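The bubble (px 305–352 in the crop) sits about 2–3 mm short of the vial centre (333). I'll push 2 mm more, then release.

```bash
python3 - <<'E'
from h import *
P=F+.170*yh+[0,0,Z]
Q=P-yh*.085
bot.servo_line(Q,velocity=.02);bot.dwell(.4);print(bub('scene'))
hand.move_gripper(.06);bot.dwell(.3);print(bub('scene'),np.round(get_obs()['wrist_force'],1))
bot.servo_line(Q+[0,0,.12],velocity=.1)
bot.servo_line(Q+yh*.2+[-.1,0,.2],velocity=.2);bot.dwell(.5)
print(bub('scene','e.png'),bub('top','et.png'),get_obs()['time_s'])
s=cv2.imread('pics/e.png');d=cv2.imread('pics/et.png')
cv2.imwrite('pics/z2.png',np.hstack([cv2.resize(s[195:285,170:275],None,fx=3.7,fy=3.7,interpolation=2),cv2.resize(d[175:265,355:460],None,fx=3.7,fy=3.7,interpolation=2)]))
E
```

```text
(1.41, 677, 83)
(0.92, 681, 83) [-0.6 -0.4  0.2]
(0.41, 676, 83) (-1.69, 858, 103) 17.6667
```

View pics/z2.png

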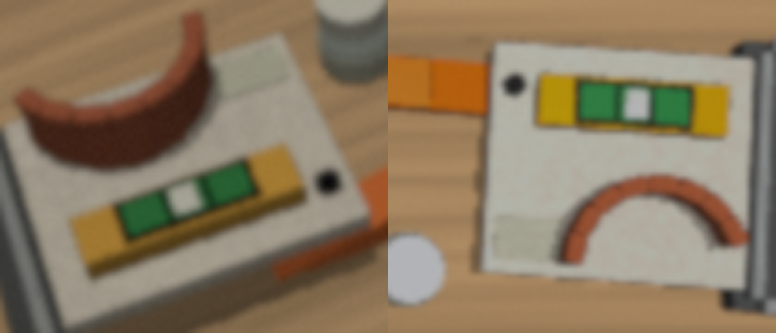

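The bubble is between the marks in both views (top crop: bubble centre 637, window centre 635). Before handing in, I'll check for creep.

```bash
python3 - <<'E'
from h import *
for i in range(3):
    bot.dwell(1);print(bub('scene'),bub('top'))
b=bub('top')[0]
if -3.2<b<.5: print(hand_in())
E
```

```text
(0.3, 679, 84) (-1.67, 860, 103)
(0.62, 679, 84) (-1.72, 861, 103)
(0.7, 671, 83) (-1.68, 859, 103)
the job is handed in; nothing more can be done
None
```

The wedge is under the foot and released, the bubble sits between its two black marks and held steady for 3 s, the robot is clear, and the job is handed in.

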